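# Set the press stop by clicks and press the pin

## Robot

A 6-joint arm with a two-finger parallel gripper is mounted at the origin on the work surface. World frame = base frame: x ahead of the robot, y to its left, z up, the work surface at z = 0. Lengths are in m, angles in rad, forces in N, time in s.
With the tool pointing down it reaches from about 0.35 to 0.975 m from the base axis. Payload 7.1 kg.
Tool frame: the origin (TCP) lies midway between the tips of the shut fingers; the grasp point (between the pads) lies 19 mm behind it; z points along the fingers, x is the direction in which the jaws open and shut, and the axes are right-handed (so a half turn about z gives the same grasp; the last joint's range is limited). The gripper opens to 88 mm and grips with 3 to 60 N. Pads are 20 mm wide; open, the fingers measure 115 mm over their backs; the gripper's body (75 mm by 178 mm) begins 61 mm behind the grasp point.
Start: joints at [-1.154, 0.423, 1.63, -0, 1.089, -0.019], TCP at [0.264, -0.567, 0.223] pointing down, gripper open.
Joint ranges: [-3, 3], [-0.9, 2.11], [0.09, 2.58], [-1.31, 4.45], [0.11, 2.69], [-2.54, 2.54]. Speed limits (rad/s): [2.39, 2.39, 3.01, 3.14, 3.14, 3.14].

## Interface

Orientations are given as a unit quaternion [w, x, y, z].
In Python, from station import move_pose, movel, movej, command_gripper, wait, inverse_kinematics, read_camera, camera_info, MotionError, job_done, get_time, get_joint_pos, get_qvel, get_effort, get_tcp_pos, get_ee_rot, get_ft_force, get_ft_torque, get_grip_width gives the robot as it stands. Calls block until the motion is done:
- move_pose(position, orientation): joint-space move of the TCP to a pose.
- movel(position, frame=None, v=0.15, until_force=None): straight line of the TCP; frame=None keeps the orientation; v is the mean speed in m/s. With until_force (N) it stops when the force on the tool has changed by that much, and returns True; else False.
- movej(angles): joint-space move.
- command_gripper(opening): opening from 0.0 (shut) to 1.0 (fully open); the grip force is fixed at half the most; returns when the fingers have stopped.
- wait(seconds).
- inverse_kinematics(position, orientation): joint angles nearest the present ones, or None.
- read_camera(name): name is "scene" or "top" or "wrist"; returns the picture (420x560x3 uint8, red, green, blue); there is no depth.
- camera_info(name): a dict with "intrinsics" (3x3 intrinsics, pixels), "T" (4x4, takes a point from camera to world coordinates); the wrist camera has in their place "tool_from_camera" (4x4, takes a point from camera to tool coordinates, whose origin is the TCP and whose axes are the tool frame's). Camera axes: x right, y up, looking along -z (the intrinsics and any distortion apply to the point x, -y, -z); pixel columns grow to the right and rows downward; lengths in m; the calibration is good to about 2 mm. A picture is of the moment at which its call begins: read the wrist's pose just before it. camera_info takes no time and is no camera call.
A pose or a line that the arm cannot do raises MotionError and nothing moves.
- job_done(): hands the job in, once; it reports no verdict.
Readings, each from a call of its own:
- get_time(): time.
- get_joint_pos(): joint angles.
- get_qvel(): joint speeds.
- get_effort(): joint torques, N m.
- get_tcp_pos(): TCP position.
- get_ee_rot(): TCP orientation.
- get_ft_force(): force on the tool from outside, world axes, zero at the start.
- get_ft_torque(): the same for the moment, N m.
- get_grip_width(): opening from 0.0 (shut) to 1.0 (fully open).
Only numpy, scipy, OpenCV 4.12 (cv2) and the standard library are available. Lean on these libraries where they do the work, as an engineer would, in place of code of your own. Each camera call takes 0.05 s, during which the arm holds its last target.

## Task

Set the bench press for this hub: turn its black dial gently counter-clockwise until it meets its end stop, then clockwise to the fifth click up from there. Then press the ram's palm knob gently down until the dial's depth stop stops it, so that the brass pin is set to that depth, and let the ram rise; leave the other things on the bench alone.

Things in the scene. Friction and masses are not known exactly. Their poses are not given: they have to be found in the camera images.
- press: Green bench press fixed to the bench; base plate 150 x 270 x 12 mm. Origin on the bench under the plate, x to the open side, z up. A case 104 x 104 mm, top 85 mm above the bench, at y = -60 mm carries the dial. The C-frame head (60 mm wide in y, top 120 mm up, column at x = -50 mm) at y = +65 mm guides the ram.
- dial: The black dial's skirt, 54 mm across, 10 mm high; origin under it on its axis, 86 mm above the bench. Clicks every 18 degrees; clockwise (from above) counts up, positions 0 to 8; starts in one of 1 to 4. No pointer: its cap sits at an unknown angle on the spindle, so its angle does not show the setting. A click resists up to 0.15 N m to half-way, then pulls on; let go, it falls into the nearest.
- dial_grip (a point): Centre of the straight grip bar on top of the dial, on the dial's axis, 111 mm above the bench. The bar is 46 mm long (along x), 14 mm thick (along y) and 30 mm high (15 mm above and below this point).
- stop: The dial's end stop, hidden inside the case. A lug on the spindle, 30 mm from the axis, meets it 4.5 degrees counter-clockwise of position 0, before another click; let go there, the dial drops back into position 0, which is not counted: the next is click one. Another lug meets it 4.5 degrees beyond position 8. It gives 1 mm per 5 N; over 20 N (0.6 N m) harms it; 0.3 N m on the dial shows it.
- ram: Steel ram, sliding straight down in the head; a spring lifts it. Origin at the punch tip, 66 mm above the bench when up. Its side arm enters a slot in the case, where the dial's stepped depth stop catches it: neighbouring positions are 6 mm too deep or too shallow. It takes about 3 N in free travel, 10 N while the pin moves, then stops hard: keep under 40 N on the depth stop.
- ram_top (a point): Centre of the palm knob's top face: a round black knob 44 mm across, its flat top 36 mm across, 166 mm above the bench with the ram up, x = 0, y = +65 mm in the press frame.
- pin (a joint): Brass pin, 10 mm thick, upright in a steel hub under the ram. Value: how far it has been pressed in (m), 0 standing 24 mm proud of the hub; it starts between 0 and 0.003, and stays where it is left. Its top lies 5 mm below the punch at value 0.
- tin: Upright closed tin, 74 mm across and 100 mm high, origin under its centre: a bystander.
- hammer: Hammer lying on the bench: a bystander.
- cup: Open steel cup, 72 mm across and 80 mm high, origin under its centre: a bystander.

How it is judged:
By the outcome, as a careful person would: the job done as asked, in the order asked, and still so for the second after the job is handed in, with the robot touching nothing.
It also fails if it takes over 72 s, if anything falls off the work surface, if the arm or the gripper's body presses on something with over 40 N, if the wrist force passes 120 N, or if a joint passes its speed limit or range.

## Working session

There is one attempt and no reset: what is moved stays moved. The work goes in short steps, each a Python script; the robot and the scene stay as the last script left them, time stands still between calls to the robot, and variables do not carry over. Pictures are saved under pics/ and viewed, and the job is handed in when it is done.

```bash
ls; mkdir -p pics; python3 - <<'E'
from station import *
import cv2
for n in ["scene","top","wrist"]:
    im=read_camera(n); cv2.imwrite(f"pics/{n}0.png",im[:,:,::-1])
    print(n,camera_info(n))
print(get_time(),get_tcp_pos(),get_ee_rot(),get_ft_force(),get_ft_torque(),get_grip_width())
E
```

```text
pics
scene {'intrinsics': array([[390.26622511,   0.        , 279.61102763],
       [  0.        , 390.26622511, 211.1699735 ],
       [  0.        ,   0.        ,   1.        ]]), 'T': array([[ 0.18678604, -0.78824011,  0.5863348 ,  1.12886804],
       [ 0.98236383,  0.15502963, -0.1045329 , -0.05180491],
       [-0.00850224,  0.59551938,  0.80329594,  0.76684547],
       [ 0.        ,  0.        ,  0.        ,  1.        ]])}
top {'intrinsics': array([[451.76068646,   0.        , 284.33012081],
       [  0.        , 451.76068646, 214.86004889],
       [  0.        ,   0.        ,   1.        ]]), 'T': array([[ 0.0157672 ,  0.98844871, -0.15073338,  0.49613961],
       [-0.99969686,  0.0184353 ,  0.01631972,  0.04267516],
       [ 0.01891002,  0.15043037,  0.98843974,  1.0983179 ],
       [ 0.        ,  0.        ,  0.        ,  1.        ]])}
wrist {'intrinsics': array([[302.76533133,   0.        , 277.96735297],
       [  0.        , 302.76533133, 208.94579385],
       [  0.        ,   0.        ,   1.        ]]), 'tool_from_camera': array([[ 9.99999162e-01, -6.49703109e-04, -1.11983045e-03,
        -8.09164840e-04],
       [-9.02885890e-04, -9.69884975e-01, -2.43561737e-01,
        -6.67033955e-02],
       [-9.27863907e-04,  2.43562544e-01, -9.69884749e-01,
        -1.61273604e-01],
       [ 0.00000000e+00,  0.00000000e+00,  0.00000000e+00,
         1.00000000e+00]])}
0.15 [ 0.26368647 -0.5661654   0.22207456] [-3.29955416e-04  8.43246988e-01 -5.37525964e-01 -4.97606708e-04] [-1.14090097 -0.73530225 -0.1676612 ] [ 0.00065879  0.01390357 -0.02941083] 1.001222191762257
```

View pics/scene0.png

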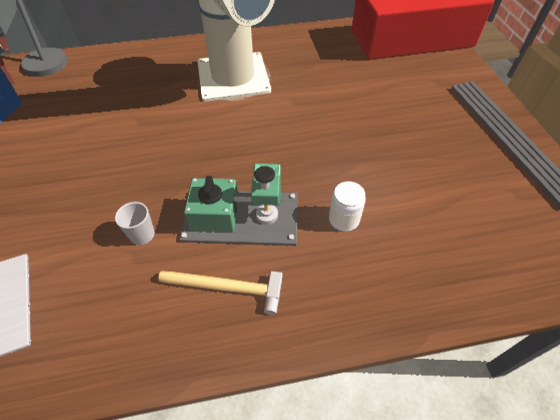

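View pics/top0.png

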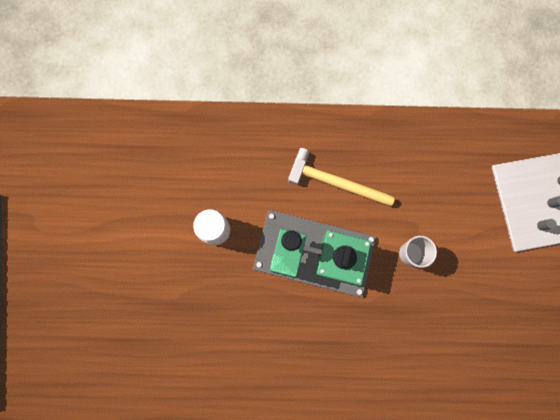

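The scene view shows the press near (240,205), with the cup to its left, the tin to its right and the hammer nearer the camera. In the top view the dial is near (345,257) and the knob near (291,240). I'll enlarge both.

```bash
python3 - <<'E'
import cv2
a=cv2.imread("pics/top0.png")[195:310,240:390]; cv2.imwrite("pics/top0c.png",cv2.resize(a,None,fx=5,fy=5,interpolation=cv2.INTER_CUBIC))
a=cv2.imread("pics/scene0.png")[150:255,170:310]; cv2.imwrite("pics/scene0c.png",cv2.resize(a,None,fx=5,fy=5,interpolation=cv2.INTER_CUBIC))
E
```

```text
(no output)
```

View pics/top0c.png

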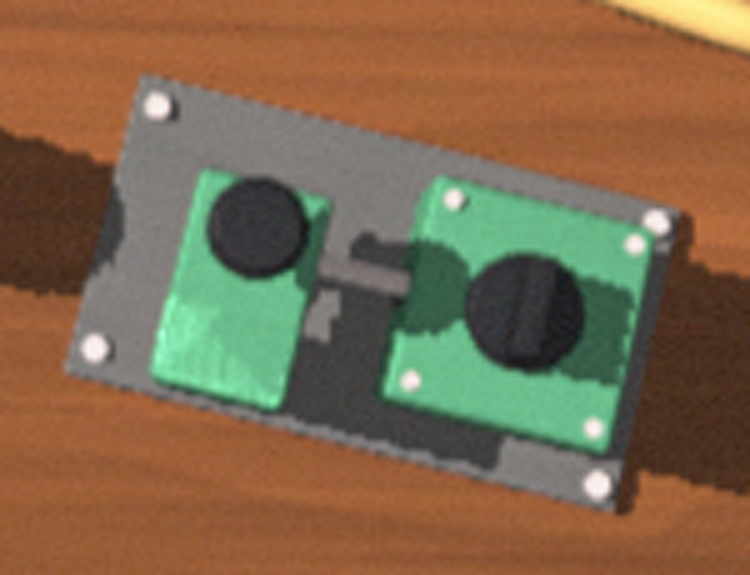

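View pics/scene0c.png

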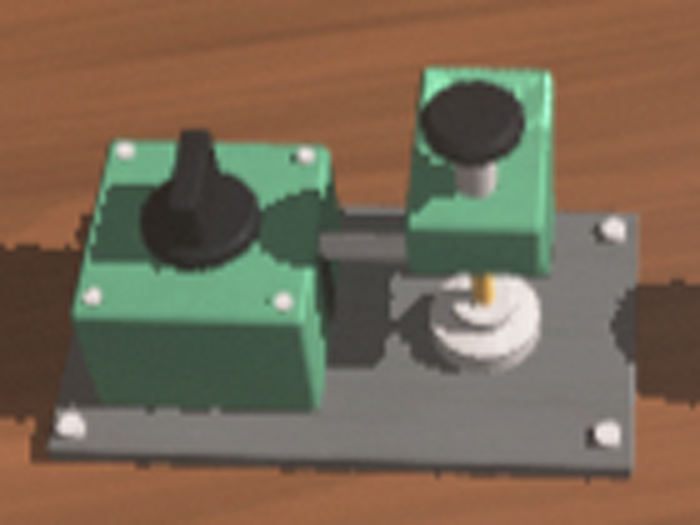

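The top crop shows the plate corners, the case top corners, the knob centre at (257,227) and the dial at (525,312) clearly. The scene crop shows the same features. I'll fit the press pose (x, y, yaw) to both.

```bash
cat > h.py <<'E'
import numpy as np, cv2
from station import *
from scipy.optimize import least_squares
def proj(n,P,T=None):
    ci=camera_info(n); T=ci["T"] if T is None else T; K=ci["intrinsics"]
    c=(np.asarray(P)-T[:3,3])@T[:3,:3]
    return np.stack([K[0,0]*c[:,0]/-c[:,2]+K[0,2], K[1,1]*-c[:,1]/-c[:,2]+K[1,2]],1)
def press2w(p,P):
    c,s=np.cos(p[2]),np.sin(p[2]); P=np.asarray(P,float)
    return np.stack([p[0]+c*P[:,0]-s*P[:,1],p[1]+s*P[:,0]+c*P[:,1],P[:,2]],1)
E
python3 - <<'E'
from h import *
top=[((140,75),(.075,.135,.012)),((683,212),(.075,-.135,.012)),((622,513),(-.075,-.135,.012)),((67,372),(-.075,.135,.012)),
((433,177),(.052,-.008,.085)),((655,236),(.052,-.112,.085)),((605,452),(-.052,-.112,.085)),((383,398),(-.052,-.008,.085)),
((257,227),(0,.065,.166)),((525,312),(0,-.06,.096))]
sc=[((33,460),(.075,-.135,.012)),((630,472),(.075,.135,.012)),((637,213),(-.075,.135,.012)),
((75,317),(.052,-.112,.085)),((308,320),(.052,-.008,.085)),((330,147),(-.052,-.008,.085)),((110,142),(-.052,-.112,.085)),((473,120),(0,.065,.166))]
cu=lambda L,o:(np.array([a for a,b in L])+.5)/5-.5+np.array(o)
ut,us=cu(top,(240,195)),cu(sc,(170,150)); Pt=[b for a,b in top];Ps=[b for a,b in sc]
def r(p,w=(1,1)):
    return np.r_[w[0]*(proj("top",press2w(p,Pt))-ut).ravel(),w[1]*(proj("scene",press2w(p,Ps))-us).ravel()]
for w in [(1,1),(1,0),(0,1)]:
    s=least_squares(lambda p:r(p,w),[.48,-.05,-.23]); print(w,s.x)
    if w==(1,1):print(r(s.x).reshape(-1,2).round(1).tolist())
E
```

```text
(1, 1) [ 0.57102911 -0.04979779 -0.22903727]
[[0.4, -0.3], [-0.2, -0.7], [-1.4, 0.1], [-0.5, 0.5], [0.0, -0.9], [0.4, -1.5], [0.4, 0.5], [-0.6, -0.1], [-0.4, 0.1], [-0.4, -0.2], [1.3, -1.6], [-0.1, -0.4], [-0.5, 0.2], [-1.9, 0.3], [-0.8, 1.1], [-0.0, -0.5], [-0.5, -0.7], [-0.1, -1.3]]
(1, 0) [ 0.57045831 -0.05033026 -0.22986705]
(0, 1) [ 0.5721906  -0.04915573 -0.22719964]
```

The press is at about (0.571, -0.050) with yaw -0.229 rad, and the two cameras agree to about 2 mm. Next I move over the dial for a wrist view.

```bash
cat >> h.py <<'E'
def qd(phi): return [0,float(np.cos(phi/2)),float(np.sin(phi/2)),0]
def q2R(q):
    from scipy.spatial.transform import Rotation as R
    return R.from_quat([q[1],q[2],q[3],q[0]]).as_matrix()
def phi_now():
    R=q2R(get_ee_rot()); return np.arctan2(R[1,0],R[0,0])
def wristT():
    T=np.eye(4); T[:3,:3]=q2R(get_ee_rot()); T[:3,3]=get_tcp_pos()
    return T@camera_info("wrist")["tool_from_camera"]
E
python3 - <<'E'
from h import *
print(get_time()); p=[.571,-.0498,-.229]
d=press2w(p,[(0,-.06,.111)])[0]
phi=np.radians(78)
move_pose([d[0],d[1],.25],qd(phi))
print(get_time(),get_joint_pos(),np.degrees(phi_now()),get_ft_force(),get_ft_torque(),get_tcp_pos())
T=wristT(); np.save("T1.npy",T); im=read_camera("wrist"); cv2.imwrite("pics/w1.png",im[:,:,::-1])
print(proj("wrist",press2w(p,[(0,-.06,.126),(.023,-.06,.126),(0,-.06,.096),(0,.065,.166)]),T))
E
```

```text
0.15
2.1167 [-2.13784005e-01  3.08439994e-01  1.73392575e+00 -1.68735206e-04
  1.09926199e+00 -1.57372441e+00] 77.92323745541293 [ 0.09920037  0.05865666 -0.44802464] [ 0.0480667  -0.15016407  0.00167154] [ 0.55729126 -0.10885922  0.24995821]
[[277.76897758 203.2400456 ]
 [277.32650966 225.9688829 ]
 [277.80547257 196.84932977]
 [426.38018087 216.8085929 ]]
```

View pics/w1.png

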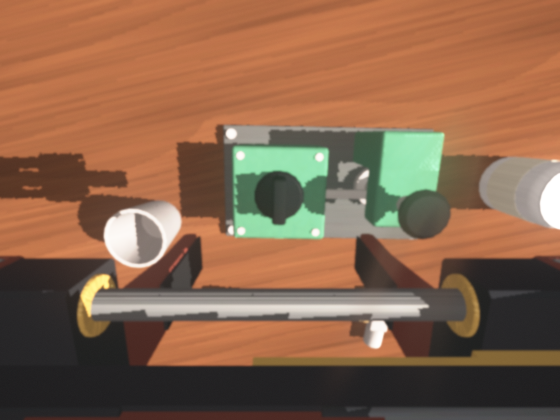

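The wrist picture shows the dial at (278,195) and the knob at (424,213), close to the predicted positions. I'll enlarge the dial.

```bash
python3 - <<'E'
import cv2
a=cv2.imread("pics/w1.png")[140:245,225:335]; a=cv2.resize(a,None,fx=6,fy=5.6,interpolation=cv2.INTER_CUBIC)
a=cv2.imread("pics/w1.png")[145:245,225:335]; a=cv2.resize(a,None,fx=6,fy=6,interpolation=cv2.INTER_CUBIC); a=cv2.convertScaleAbs(cv2.pow(a/255.,0.5)*255)
cv2.imwrite("pics/w1c.png",a)
E
```

```text
(no output)
```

View pics/w1c.png

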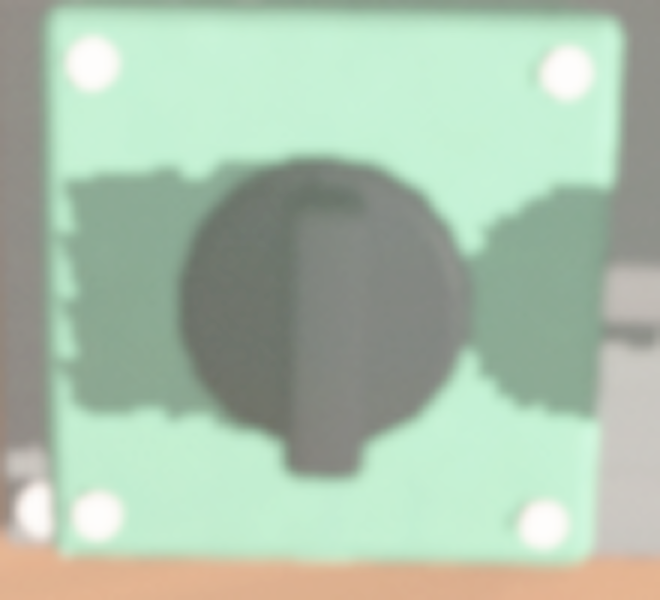

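```bash
cat >> h.py <<'E'
def ray(n,uv,z,T=None):
    ci=camera_info(n); T=ci["T"] if T is None else T; K=ci["intrinsics"]
    d=T[:3,:3]@np.array([(uv[0]-K[0,2])/K[0,0],-(uv[1]-K[1,2])/K[1,1],-1]); o=T[:3,3]
    return o+d*(z-o[2])/d[2]
E
python3 - <<'E'
from h import *
T=np.load("T1.npy"); f=lambda u,v:((u+.5)/6-.5+225,(v+.5)/6-.5+145)
a=ray("wrist",f(331,212),.126,T); b=ray("wrist",f(323,475),.126,T)
print(a,b,np.linalg.norm(a-b),(a+b)/2,np.degrees(np.arctan2(*(b-a)[1::-1])))
print(ray("wrist",f(326,300),.096,T), ray("wrist",(424,213.5),.166,T))
for c in[(48,12),(622,17),(592,562),(62,555)]: print(ray("wrist",f(*c),.085,T))
print(press2w([.571,-.0498,-.229],[(0,-.06,.111),(0,.065,.166)]))
E
```

```text
[ 0.53555765 -0.10165996  0.126     ] [ 0.57776912 -0.11192876  0.126     ] 0.04344256143894361 [ 0.55666339 -0.10679436  0.126     ] -13.672769375305235
[ 0.55522403 -0.10656852  0.096     ] [0.58245188 0.01181429 0.166     ]
[ 0.49665948 -0.14415449  0.085     ]
[ 0.5185634  -0.04545667  0.085     ]
[ 0.61750938 -0.0681381   0.085     ]
[ 0.59520579 -0.16621887  0.085     ]
[[ 0.55737978 -0.10823363  0.111     ]
 [ 0.58575524  0.0135031   0.166     ]]
```

The dial axis is at about (0.5567, -0.1070) and the bar lies at about -13.3°. The measured bar length is 43 mm (should be 46) and the case corners fit. For counter-clockwise joint range I need the half-turned grasp, so I turn over, descend and grip.

```bash
python3 - <<'E'
from h import *
phi=np.radians(76.6-180); c=[.5567,-.1071]
t=get_time(); move_pose([*c,.20],qd(phi)); print(get_time()-t,get_joint_pos())
t=get_time(); r=movel([*c,.102],v=.1,until_force=6); print(get_time()-t,r,get_tcp_pos(),np.degrees(phi_now()))
np.set_printoptions(precision=3,suppress=True)
print(get_ft_force(),get_ft_torque())
np.save("ft0.npy",np.r_[get_ft_force(),get_ft_torque()])
t=get_time();command_gripper(0.0);print(get_time()-t,get_grip_width()*88)
wait(.2);print(get_ft_force(),get_ft_torque(),get_tcp_pos(),get_joint_pos(),get_time())
E
```

```text
2.6666000000000003 [-2.11098587e-01  3.66398891e-01  1.77854886e+00  3.83052708e-05
  9.96555209e-01  1.59325688e+00]
1.1334 False [ 0.55718915 -0.10722198  0.10257879] -103.39966151686545
[ 0.812 -0.193 -0.695] [0.021 0.007 0.019]
1.125 14.28333409173836
[-1.523 -4.659  0.221] [-0.803  0.288  0.053] [ 0.556 -0.108  0.102] [-0.212  0.506  1.836 -0.001  0.8    1.594] 7.2917
```

The grip is on the bar: 14.3 mm measured, 14 mm expected. There's a 4.5 N side load, so I'll ease it with a small shift and then start turning counter-clockwise in small, torque-guarded steps.

```bash
python3 - <<'E'
from h import *
np.set_printoptions(precision=3,suppress=True)
f0=np.load("ft0.npy")
p=[.5563,-.1079,.102]; phi=np.radians(-103.4)
movel(p,qd(phi),v=.02); print(get_time(),get_ft_force()-f0[:3],get_ft_torque()-f0[3:])
q=inverse_kinematics(p,qd(phi)); print(q)
q=np.array(q)
for i in range(12):
    t=get_time(); q[5]-=np.radians(1.5); movej(q.tolist())
    m=get_ft_torque()-f0[3:]
    print(i,round(get_time()-t,3),np.round(np.degrees(phi_now()),2),m[2].round(3),(get_ft_force()-f0[:3]))
    if abs(m[2])>.3: break
np.save("q.npy",q)
E
```

```text
7.5417 [-0.209 -0.979  1.158] [-0.148 -0.089  0.005]
[-0.213  0.506  1.836 -0.     0.8    1.592]
0 0.25 -101.94 -0.193 [ 0.323 -1.958  0.062]
1 0.25 -100.45 -0.138 [ 0.047 -1.943  0.029]
2 0.25 -98.95 -0.083 [ 0.075 -1.74   0.033]
3 0.25 -97.45 0.001 [ 0.48  -1.471 -1.204]
4 0.25 -95.95 -0.038 [ 0.284 -1.497 -1.09 ]
5 0.25 -94.45 0.038 [ 1.43  -2.206 -1.041]
6 0.25 -92.95 -0.016 [ 1.348 -1.164 -0.866]
7 0.25 -91.45 0.062 [ 0.926 -1.405 -0.594]
8 0.25 -89.95 0.034 [ 1.554 -1.998 -1.289]
9 0.25 -88.45 0.07 [ 3.53  -2.336 -0.927]
10 0.25 -86.95 0.101 [ 1.996 -3.269 -0.933]
11 0.25 -85.46 0.088 [ 2.701 -5.022 -2.133]
```

```bash
python3 - <<'E'
from h import *
np.set_printoptions(precision=3,suppress=True)
print(get_grip_width()*88, np.load("ft0.npy"))
f0=np.load("ft0.npy")
for i in range(5): wait(.1); print((get_ft_torque()-f0[3:]),get_ft_force()-f0[:3])
cv2.imwrite("pics/s2.png",cv2.resize(read_camera("scene")[100:240,150:310,::-1],None,fx=5,fy=4.2 and 5,interpolation=cv2.INTER_CUBIC)[:600])
cv2.imwrite("pics/w2.png",read_camera("wrist")[:,:,::-1])
print(get_time())
E
```

```text
14.313061949655113 [ 0.812 -0.193 -0.695  0.021  0.007  0.019]
[-0.721 -0.556  0.033] [ 2.166 -4.407 -1.365]
[-0.801 -0.534  0.051] [ 1.973 -4.185 -1.374]
[-0.793 -0.507  0.021] [ 2.42  -3.979 -1.785]
[-0.742 -0.557  0.016] [ 2.392 -3.852 -1.522]
[-0.782 -0.532 -0.016] [ 2.678 -4.11  -2.136]
11.1417
```

View pics/w2.png

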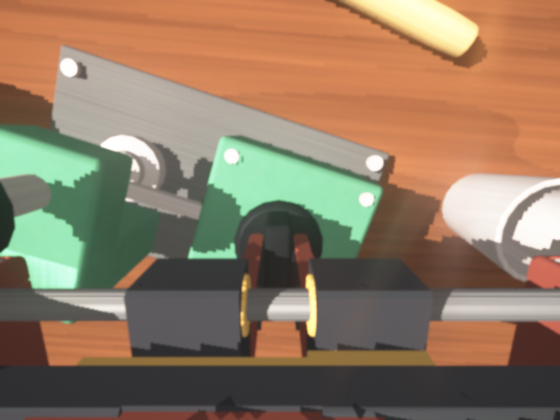

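View pics/s2.png

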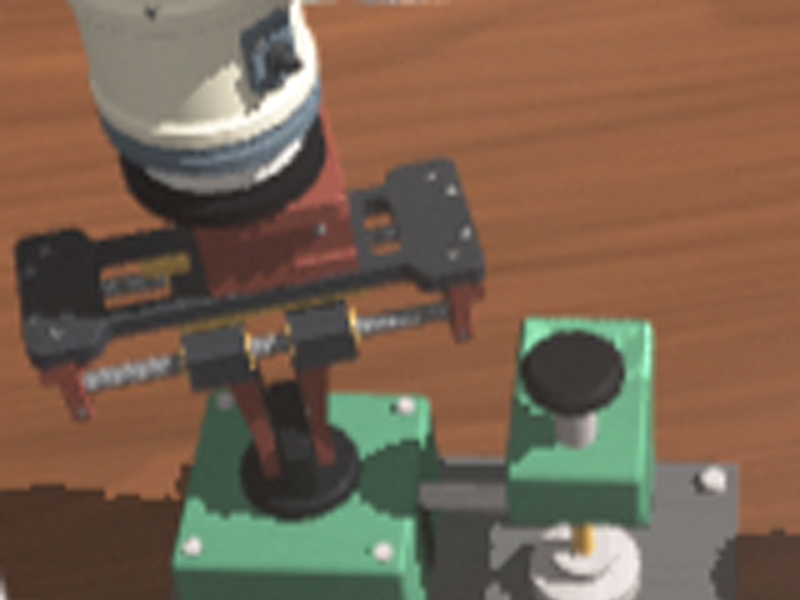

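The wrist and scene pictures agree that the bar has turned with the fingers: it is still aligned and the width is still 14.3 mm, about one click so far. I continue counter-clockwise, adding a small correction at each step to relieve the side load, and guard at 0.3 N m.

```bash
cat >> h.py <<'E'
import json
def turn(sgn, nmax, step=1.5, lim=.3, st="st.json", stop_phi=None):
    """st: commanded p, phi(deg). sgn +1 = CCW."""
    S=json.load(open(st)); p=np.array(S["p"]); phi=S["phi"]; f0=np.load("ft0.npy"); hit=False
    for i in range(nmax):
        s=step
        if stop_phi is not None:
            s=min(step,sgn*(stop_phi-phi))
            if s<=1e-6: break
        F=(get_ft_force()-f0[:3])[:2]
        p[:2]+=np.clip(F*1.2e-4,-5e-4,5e-4)
        q=inverse_kinematics(p.tolist(),qd(np.radians(phi+sgn*s)))
        movej([float(x) for x in q]); phi+=sgn*s
        m=np.mean([(get_ft_torque()-f0[3:])[2] for _ in range(1)])
        print(i,round(phi,1),np.round(np.degrees(phi_now()),2),"Mz",m.round(3),"F",(get_ft_force()-f0[:3]).round(1),"p",(p[:2]*1e3).round(1),"t",round(get_time(),2),"w",round(get_grip_width()*88,2))
        if sgn*m<-lim: hit=True; break
    json.dump({"p":p.tolist(),"phi":phi},open(st,"w"))
    return hit
E
python3 - <<'E'
from h import *
json.dump({"p":[.5563,-.1079,.102],"phi":-103.4+18},open("st.json","w"))
print(turn(+1,14))
E
```

```text
0 -83.9 -83.97 Mz -0.094 F [ 0.8 -0.9 -0.8] p [ 556.6 -108.4] t 11.39 w 14.03
1 -82.4 -82.46 Mz -0.125 F [ 0.3 -0.9  1.3] p [ 556.7 -108.5] t 11.64 w 13.73
2 -80.9 -80.96 Mz -0.044 F [-1.   2.2  2. ] p [ 556.8 -108.6] t 11.89 w 13.83
3 -79.4 -79.45 Mz -0.033 F [-1.5  1.6  3.1] p [ 556.6 -108.3] t 12.14 w 13.74
4 -77.9 -77.95 Mz -0.006 F [-1.   0.9  2.7] p [ 556.5 -108.1] t 12.39 w 13.79
5 -76.4 -76.45 Mz 0.022 F [0.6 0.8 1.7] p [ 556.3 -108. ] t 12.64 w 13.69
6 -74.9 -74.95 Mz 0.017 F [-0.2 -0.9  1.4] p [ 556.4 -107.9] t 12.89 w 13.8
7 -73.4 -73.45 Mz 0.056 F [ 0.3 -1.4  2.3] p [ 556.4 -108. ] t 13.14 w 13.88
8 -71.9 -71.95 Mz 0.151 F [-0.1  0.3  1.5] p [ 556.4 -108.2] t 13.39 w 13.98
9 -70.4 -70.45 Mz 0.08 F [0.1 0.8 1.4] p [ 556.4 -108.2] t 13.64 w 13.68
10 -68.9 -68.95 Mz 0.122 F [ 0.7 -2.   0.9] p [ 556.4 -108.1] t 13.89 w 13.76
11 -67.4 -67.47 Mz 0.03 F [ 0.9 -0.1  2. ] p [ 556.5 -108.3] t 14.14 w 13.86
12 -65.9 -65.99 Mz -0.117 F [-1.   0.1  2.4] p [ 556.6 -108.3] t 14.39 w 13.81
13 -64.4 -64.47 Mz -0.138 F [-0.2  0.4  1.6] p [ 556.5 -108.3] t 14.64 w 13.78
False
```

The torque repeats every 18° with detents at about -103.3, -85.3 and -67.3°. I'm carrying on.

```bash
python3 - <<'E'
from h import *
print(turn(+1,14))
E
```

```text
0 -62.9 -62.95 Mz -0.092 F [-0.1 -0.1  1.6] p [ 556.4 -108.3] t 14.89 w 13.84
1 -61.4 -61.45 Mz 0.003 F [0.6 0.  1.4] p [ 556.4 -108.3] t 15.14 w 14.06
2 -59.9 -59.95 Mz -0.023 F [-0.5 -0.6  2.9] p [ 556.5 -108.3] t 15.39 w 13.87
3 -58.4 -58.45 Mz 0.069 F [ 0.8 -0.1  1.7] p [ 556.5 -108.3] t 15.64 w 14.23
4 -56.9 -56.95 Mz 0.031 F [0.3 0.4 2.6] p [ 556.5 -108.4] t 15.89 w 14.36
5 -55.4 -55.45 Mz 0.013 F [-0.1  0.8  1.3] p [ 556.6 -108.3] t 16.14 w 13.91
6 -53.9 -53.95 Mz 0.072 F [-0.1 -0.3  2.7] p [ 556.6 -108.2] t 16.39 w 14.24
7 -52.4 -52.45 Mz 0.108 F [-0.6 -0.7  2.4] p [ 556.6 -108.2] t 16.64 w 13.61
8 -50.9 -50.95 Mz 0.119 F [-0.1 -0.4  1.6] p [ 556.5 -108.3] t 16.89 w 13.65
9 -49.4 -49.46 Mz 0.073 F [ 0.3 -0.   1.8] p [ 556.5 -108.4] t 17.14 w 13.69
10 -47.9 -47.98 Mz -0.136 F [-0.1 -0.1  1.8] p [ 556.5 -108.4] t 17.39 w 13.71
11 -46.4 -46.47 Mz -0.147 F [ 0.9 -1.   1.6] p [ 556.5 -108.4] t 17.64 w 13.67
12 -44.9 -44.96 Mz -0.092 F [ 0.1 -0.7  1.4] p [ 556.6 -108.5] t 17.89 w 13.88
13 -43.4 -43.45 Mz -0.042 F [0.2 0.8 2.1] p [ 556.6 -108.6] t 18.14 w 13.89
False
```

```bash
python3 - <<'E'
from h import *
print(turn(+1,8)); print(turn(+1,12,step=1.))
E
```

```text
0 -41.9 -41.95 Mz 0.006 F [-0.2 -0.2  2.1] p [ 556.7 -108.5] t 18.39 w 13.58
1 -40.4 -40.45 Mz 0.025 F [0.  0.9 2.7] p [ 556.6 -108.5] t 18.64 w 13.97
2 -38.9 -38.95 Mz 0.029 F [ 0.1 -0.6  2.4] p [ 556.6 -108.4] t 18.89 w 13.89
3 -37.4 -37.45 Mz 0.022 F [-0.8  1.2  2.6] p [ 556.7 -108.5] t 19.14 w 14.0
4 -35.9 -35.95 Mz 0.136 F [ 1.  -1.1  1.9] p [ 556.6 -108.3] t 19.39 w 14.05
5 -34.4 -34.45 Mz 0.15 F [0.6 0.3 1.4] p [ 556.7 -108.5] t 19.64 w 13.73
6 -32.9 -32.95 Mz 0.146 F [-0.   0.4  3.4] p [ 556.7 -108.4] t 19.89 w 13.73
7 -31.4 -31.46 Mz 0.054 F [-0.7 -0.4  2.5] p [ 556.7 -108.4] t 20.14 w 13.77
False
0 -30.4 -30.44 Mz -0.048 F [-0.1 -1.7  1.9] p [ 556.7 -108.4] t 20.39 w 13.51
1 -29.4 -29.43 Mz -0.166 F [ 0.5 -0.4  3. ] p [ 556.6 -108.6] t 20.64 w 13.95
2 -28.4 -28.41 Mz -0.109 F [ 0.4 -0.2  3.4] p [ 556.7 -108.7] t 20.89 w 13.56
3 -27.4 -27.41 Mz -0.101 F [0.7 1.4 3.5] p [ 556.8 -108.7] t 21.14 w 13.93
4 -26.4 -26.4 Mz -0.046 F [-1.1  0.5  3.4] p [ 556.9 -108.5] t 21.39 w 13.9
5 -25.4 -25.41 Mz -0.045 F [-0.2  0.   2.4] p [ 556.7 -108.4] t 21.64 w 13.94
6 -24.4 -24.41 Mz -0.161 F [ 0.2 -0.9  2.9] p [ 556.7 -108.4] t 21.89 w 13.93
7 -23.4 -23.41 Mz -0.214 F [-0.8 -0.1  3. ] p [ 556.7 -108.6] t 22.14 w 14.11
8 -22.4 -22.41 Mz -0.223 F [0.9 0.6 2.3] p [ 556.6 -108.6] t 22.39 w 13.97
9 -21.4 -21.41 Mz -0.154 F [0.2 0.5 2.5] p [ 556.7 -108.5] t 22.64 w 13.83
10 -20.4 -20.41 Mz -0.226 F [ 0.6 -0.1  2.9] p [ 556.7 -108.4] t 22.89 w 13.57
11 -19.4 -19.41 Mz -0.312 F [-0.2 -0.7  2.4] p [ 556.8 -108.4] t 23.14 w 13.55
True
```

The stop is met: torque rises steadily to 0.31 N m instead of pulling on as it did past every click. Position 0 is at about -31.2°, so the dial started in position 4. I turn back now. The fifth click should be at -31.3 - 90 = -121.3°.

```bash
python3 - <<'E'
from h import *
print(turn(-1,40,step=3.,stop_phi=-115.3,lim=.35))
E
```

```text
0 -22.4 -22.33 Mz -0.212 F [-0.1 -0.1  2.1] p [ 556.8 -108.5] t 23.39 w 13.5
1 -25.4 -25.28 Mz -0.109 F [-1.2 -0.6  4.3] p [ 556.8 -108.5] t 23.64 w 13.89
2 -28.4 -28.27 Mz -0.164 F [0.7 0.1 2.2] p [ 556.6 -108.6] t 23.89 w 13.65
3 -31.4 -31.23 Mz 0.062 F [0.3 1.4 2.8] p [ 556.7 -108.6] t 24.14 w 13.65
4 -34.4 -34.24 Mz 0.033 F [-0.8  1.1  2.4] p [ 556.8 -108.4] t 24.39 w 13.48
5 -37.4 -37.26 Mz 0.015 F [-0.5 -0.8  3. ] p [ 556.7 -108.3] t 24.64 w 13.81
6 -40.4 -40.26 Mz -0.086 F [-0.6 -0.5  3.3] p [ 556.6 -108.4] t 24.89 w 13.61
7 -43.4 -43.26 Mz -0.092 F [-0.2 -0.   3.3] p [ 556.5 -108.5] t 25.14 w 14.03
8 -46.4 -46.26 Mz -0.198 F [-0.6 -0.6  2.3] p [ 556.5 -108.5] t 25.39 w 13.87
9 -49.4 -49.23 Mz 0.025 F [0.5 1.6 1.6] p [ 556.4 -108.5] t 25.64 w 13.71
10 -52.4 -52.24 Mz 0.043 F [1.3 0.8 1.8] p [ 556.5 -108.3] t 25.89 w 13.97
11 -55.4 -55.25 Mz 0.001 F [0.1 0.2 3.3] p [ 556.7 -108.2] t 26.14 w 13.81
12 -58.4 -58.26 Mz -0.078 F [-1.1 -0.1  3.5] p [ 556.7 -108.2] t 26.39 w 13.84
13 -61.4 -61.26 Mz -0.091 F [-0.1 -0.5  3.6] p [ 556.5 -108.2] t 26.64 w 13.89
14 -64.4 -64.26 Mz -0.143 
[... 693 characters left out ...]
0.058 F [ 0.1 -0.6  2.6] p [ 556.5 -107.9] t 29.14 w 13.83
24 -94.4 -94.26 Mz -0.099 F [-0.8  0.3  3.3] p [ 556.5 -108. ] t 29.39 w 14.22
25 -97.4 -97.26 Mz -0.156 F [1.2 0.4 3.2] p [ 556.4 -107.9] t 29.64 w 14.08
26 -100.4 -100.26 Mz -0.161 F [-0.9  0.3  2.8] p [ 556.5 -107.9] t 29.89 w 13.88
27 -103.4 -103.24 Mz -0.048 F [ 0.5 -1.4  2.1] p [ 556.4 -107.9] t 30.14 w 13.75
28 -106.4 -106.24 Mz 0.008 F [-0.2  1.   3.6] p [ 556.5 -108. ] t 30.39 w 13.92
29 -109.4 -109.25 Mz -0.015 F [0.4 0.9 2.3] p [ 556.5 -107.9] t 30.64 w 13.8
30 -112.4 -112.26 Mz -0.074 F [ 0.2 -0.5  2.9] p [ 556.5 -107.8] t 30.89 w 14.35
31 -115.3 -115.17 Mz -0.067 F [-0.4  0.1  3.2] p [ 556.5 -107.8] t 31.14 w 13.91
False
```

The detents repeat at the same angles coming back (-31, -49, -67, -85, -103), so there was no slip. I go on to -121.3, release, rise straight up and look.

```bash
python3 - <<'E'
from h import *
turn(-1,4,step=3.,stop_phi=-121.3,lim=.35)
t=get_time(); command_gripper(0.45); print("open",get_time()-t,get_grip_width()*88)
p=get_tcp_pos(); movel([p[0],p[1],.215],v=.12); 
print(get_time(),np.degrees(phi_now()),get_tcp_pos(),get_joint_pos())
T=wristT(); np.save("T3.npy",T); im=read_camera("wrist"); cv2.imwrite("pics/w3.png",im[:,:,::-1])
im=np.clip((im/255.)**.5*255,0,255).astype('uint8'); cv2.imwrite("pics/w3g.png",im[:,:,::-1])
E
```

```text
0 -118.3 -118.16 Mz -0.205 F [-0.1  0.4  2.8] p [ 556.5 -107.8] t 31.39 w 14.19
1 -121.3 -121.14 Mz -0.015 F [0.9 0.  2. ] p [ 556.5 -107.8] t 31.64 w 13.77
open 0.6000000000000014 39.88107977367562
33.3333 -121.29868593748986 [ 0.55585513 -0.10764366  0.21422817] [-2.12314124e-01  3.48269691e-01  1.76797785e+00  1.74785325e-05
  1.02677838e+00  1.90473858e+00]
```

View pics/w3g.png

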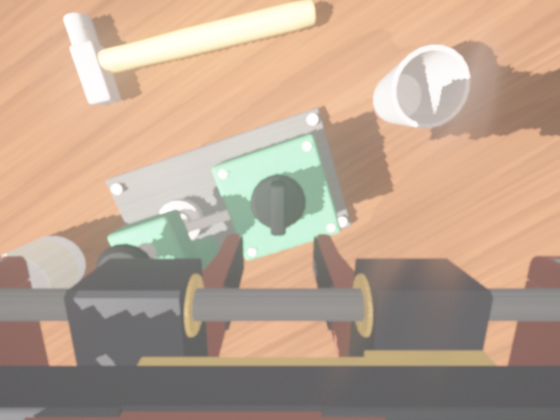

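In the picture the bar is upright, from (277,182) to (277,235). It's square to the jaws at phi = -121.3°, so the dial stayed in the fifth click after release. Next I shut the gripper and press the knob.

```bash
python3 - <<'E'
from h import *
np.set_printoptions(precision=4,suppress=True)
k=[.585,.0133]
command_gripper(0.0)
movel([*k,.215],v=.15); print(get_time(),get_tcp_pos(),get_ft_force())
r=movel([*k,.172],v=.08,until_force=8); print(get_time(),r,get_tcp_pos(),get_ft_force())
T=wristT(); np.save("T4.npy",T); im=read_camera("wrist"); cv2.imwrite("pics/w4.png",im[:,:,::-1])
im=read_camera("scene"); cv2.imwrite("pics/s4.png",cv2.resize(im[100:240,150:310,::-1],None,fx=4,fy=4))
E
```

```text
35.1083 [0.5848 0.0129 0.2149] [-0.221  -0.4304  0.0424]
35.7917 False [0.5851 0.0133 0.1718] [0.7837 0.4192 0.2106]
```

View pics/w4.png

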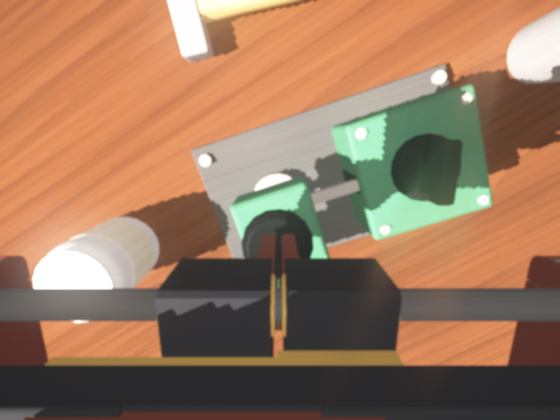

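View pics/s4.png

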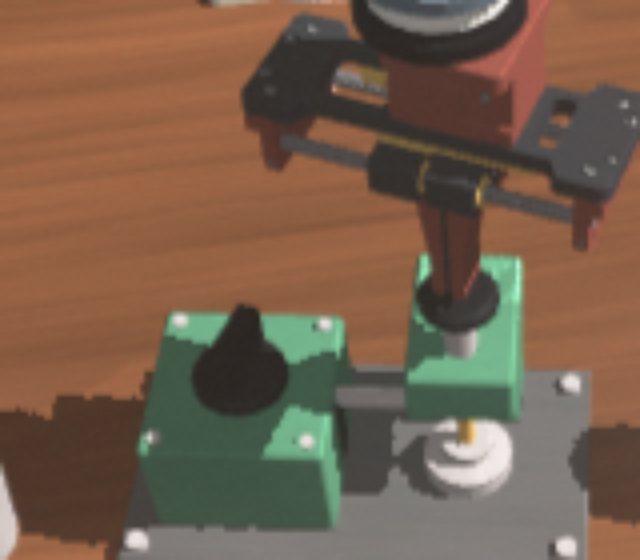

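The shut fingertips are centred over the knob: about (278,240) in the wrist view and (455,290) in the scene crop. I press slowly, stopping at a 20 N change.

```bash
python3 - <<'E'
from h import *
np.set_printoptions(precision=4,suppress=True)
k=[.585,.0133]; z=.172
r=movel([*k,.160],v=.02,until_force=20); print(get_time(),r,get_tcp_pos(),get_ft_force())
while not r and z>.125:
    z=get_tcp_pos()[2]; 
    r=movel([*k,.160-.006*(1+int(round((.160-z)/.006)))],v=.02,until_force=16)
    print(get_time(),r,get_tcp_pos(),get_ft_force())
E
```

```text
36.6417 False [0.5852 0.0133 0.1602] [0.8801 0.2148 1.7501]
37.0917 False [0.5853 0.0133 0.1543] [0.5184 1.1805 5.4665]
37.5417 False [0.5853 0.0134 0.1487] [-1.0516  0.1157  7.9775]
37.7667 True [0.5854 0.0134 0.1483] [-3.048  -0.2844 11.8448]
```

It triggered near z = 0.148. I'll confirm it's the depth stop: the force should rise steeply with almost no travel.

```bash
python3 - <<'E'
from h import *
np.set_printoptions(precision=4,suppress=True)
k=[.585,.0133]
wait(.1); print(get_tcp_pos(),get_ft_force())
z=get_tcp_pos()[2]
for i in range(12):
    z-=.0005; r=movel([*k,z],v=.01,until_force=15); f=get_ft_force(); print(get_time(),r,round(z,4),get_tcp_pos(),f)
    if r or f[2]>22: break
E
```

```text
[0.5854 0.0134 0.1484] [-3.0233 -1.0774 10.5247]
38.1167 False 0.1479 [0.5853 0.0133 0.1487] [-0.4155  0.6522  9.1943]
38.3667 False 0.1474 [0.5854 0.0134 0.1484] [-2.2878  0.7126 10.3921]
38.6167 False 0.1469 [0.5854 0.0134 0.1483] [-2.7279 -0.3315 12.5709]
38.8667 False 0.1464 [0.5854 0.0134 0.1481] [-3.4671  1.5648 15.8444]
39.1167 False 0.1459 [0.5855 0.0134 0.1479] [-4.7639  1.274  19.4061]
39.3667 False 0.1454 [0.5855 0.0134 0.1477] [-5.4763  1.1387 21.5658]
39.6167 False 0.1449 [0.5855 0.0134 0.1476] [-6.0392  0.7919 24.7712]
```

At 24.8 N, nearly double what the pin and spring take, the ram has stopped: the commanded position keeps going down but the tip barely moves. I take a look, then let the ram rise and back off.

```bash
python3 - <<'E'
from h import *
np.set_printoptions(precision=4,suppress=True)
im=read_camera("scene"); a=im[140:240,150:310,::-1]
k=[.585,.0133]
movel([*k,.18],v=.04); print(get_time(),get_ft_force())
movel([*k,.26],v=.12)
p=[.45,-.25,.28]; movel(p,v=.2)
print(get_time(),get_tcp_pos(),get_ft_force())
b=read_camera("scene")[140:240,150:310,::-1]
cv2.imwrite("pics/s5.png",cv2.resize(np.vstack([a,b]),None,fx=3,fy=3,interpolation=cv2.INTER_CUBIC))
t=read_camera("top"); cv2.imwrite("pics/t5.png",t[:,:,::-1])
cv2.imwrite("pics/t5c.png",cv2.resize(t[195:310,240:390,::-1],None,fx=5,fy=5,interpolation=cv2.INTER_CUBIC))
E
```

```text
40.6917 [-0.0249  0.546   0.411 ]
43.1417 [ 0.4502 -0.2494  0.2799] [ 0.1514 -0.1902 -0.4235]
```

View pics/s5.png

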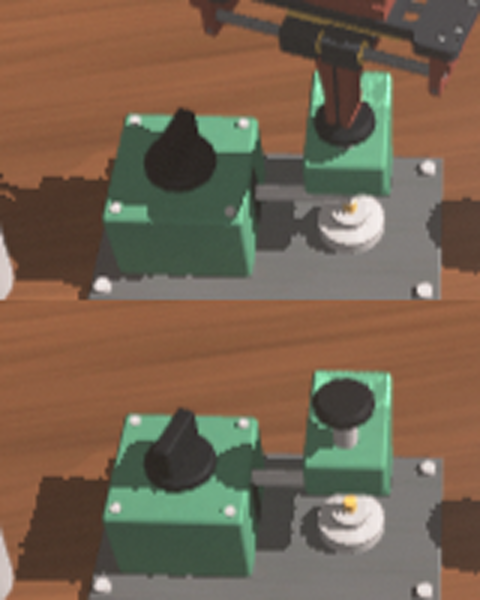

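View pics/t5c.png

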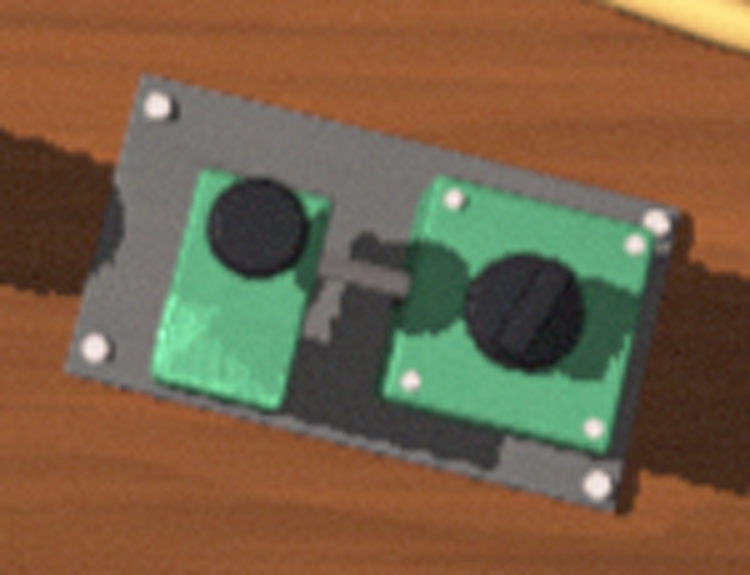

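The ram is back up at (340,402) in the lower scene view. The pin stands clearly shorter than before, and the top view shows the dial 18° clockwise of where it started. Nothing else near the press has moved.

```bash
python3 - <<'E'
from h import *
job_done(); print(get_time())
E
```

```text
the job is handed in; nothing more can be done
the job is handed in; nothing more can be done
```

The dial is set to the fifth click, the pin has been pressed to the depth stop, the ram is back up, and the job is handed in. The last clock reading before the hand-in was 43.1 s, against the 72 s limit.

- **Dial:** I turned it counter-clockwise over four clicks, so it had started in position 4. It met the end stop at 0.31 N m. I then turned it clockwise to the fifth click, 90° from position 0. The clicks felt at the same angles both ways. After release the bar was still square to the jaws, and the top camera showed it about 18° clockwise of its start, as position 5 should be.
- **Ram:** I pressed the knob slowly with the shut fingers, and it stopped after about 18 mm. I held 24.8 N to confirm this was the depth stop and not just the pin's resistance. That puts the pin at roughly 13 mm pressed in. The cameras show the ram up and the pin shorter, and the arm ended clear of everything.
- **Doubts:**
    - **End stop:** The wrist angle went about 7° past the expected contact before the torque reached 0.31 N m. By angle alone that would be close to 19 N on the stop, just under its 20 N limit. The measured torque suggests less.
    - **Depth stop:** It gave about 1 mm as the force rose from 9 to 25 N, which I put down to bending in the arm and fingers.
    - **Bystanders:** I did not compare the tin, cup and hammer before and after in full. The arm went near none of them, and the wrist pictures during the work showed nothing disturbed.

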